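# Clear the counting tray with the scraper

## Task

Some nuts are left over on the green counting tray: take the orange-handled scraper out of its leaning rest and sweep all six nuts with it along the tray and off the open end, so that they drop into the yellow bin there. Touch the nuts only with the scraper, and leave the bin and the other things on the worktop where they are. Then put the scraper back in the rest, blade down in the pocket and leaning as you found it.

Things in the scene. Friction and masses are not known exactly. Their poses are not given: they have to be found in the camera images.
- tray: Green metal counting tray on dark tube legs, fixed, 150 (x) x 200 mm (y). Origin on the worktop under its centre; plate top at z = 62 mm. Rails up to 19.5 mm above the plate along both long sides and the +y end: inside them the plate is 138 mm wide and ends at y = +93 mm. The -y end (y = -100 mm) is open. Nuts lie between y = -75 and +31 mm.
- bin: Yellow plastic parts bin, loose, 0.45 kg, 158 (x) x 112 mm (y), walls 5 mm, floor 4 mm. Origin at the centre of its underside, axes as the tray's. It stands under the tray's open end: its low +y wall (49 mm high) is 14 mm inside the tray's edge, the mouth reaches 95 mm beyond that edge; the far wall and the farther half of the sides are 81 mm high.
- scraper: Hand scraper, 0.22 kg: steel blade 120 mm wide (y), 5 mm thick (x), 70 mm high, with an orange handle along its top edge, 112 (y) x 22 mm thick (x), from z = 66 to 100 mm. Origin at the middle of the blade's bottom edge; z points up the blade to the handle. Both faces are alike.
- scraper_grip (a point): Middle of the scraper's handle: 83 mm up its z axis from its origin.
- stand: Dark metal rest for the scraper, fixed, base 100 (x) x 146 mm (y), origin under its centre. Its pocket leans 35 deg to the rest's -x: up direction (-0.573, 0, 0.820), floor centre (30, 0, 16.5) mm, 14 mm wide square to its walls, 134 mm long (y). The -x wall, under the blade, is 55 mm high along the blade; the other wall and end cheeks 30 mm, with a flare on that wall to 39 mm.
- seat (a point): Where the scraper's origin is while it rests in the pocket: (26.2, 0, 14.2) mm in the rest's frame.
- nut_0: One of six grey hexagonal nuts, 18 x 21 mm, 10 mm high, 18 g, with a hole, lying flat on the tray; origin at the centre of its underside.
- nut_1: One of six grey hexagonal nuts, 18 x 21 mm, 10 mm high, 18 g, with a hole, lying flat on the tray; origin at the centre of its underside.
- nut_2: One of six grey hexagonal nuts, 18 x 21 mm, 10 mm high, 18 g, with a hole, lying flat on the tray; origin at the centre of its underside.
- nut_3: One of six grey hexagonal nuts, 18 x 21 mm, 10 mm high, 18 g, with a hole, lying flat on the tray; origin at the centre of its underside.
- nut_4: One of six grey hexagonal nuts, 18 x 21 mm, 10 mm high, 18 g, with a hole, lying flat on the tray; origin at the centre of its underside.
- nut_5: One of six grey hexagonal nuts, 18 x 21 mm, 10 mm high, 18 g, with a hole, lying flat on the tray; origin at the centre of its underside.
- calculator: Dark desk calculator, 116 x 69 x 15 mm, lying near the front left; bystander.
- pen_cup: White beaker with a blue band, 74 mm across, 84 mm high, standing in the middle at the back; bystander.
- tape_red: Roll of red tape lying flat, 105 mm across, 26 mm high, front right; bystander.
- phone: Black phone lying flat, 76 x 151 x 12 mm, far front right; bystander.
- tape_black: Small roll of black tape lying flat, 67 mm across, 20 mm high, behind the bin; bystander.

How it is judged:
By the outcome, as a careful person would: the job done as asked, in the order asked, and still so for the second after the job is handed in, with the robot touching nothing.
It also fails if it takes over 54 s, if anything falls off the work surface, if the arm or the gripper's body presses on something with over 40 N, if the wrist force passes 120 N, or if a joint passes its speed limit or range.

## Robot

A 6-joint arm with a two-finger parallel gripper is mounted at the origin on a cart in front of the work surface, level with it; the furniture and walls round the work are solid. World frame = base frame: x ahead of the robot, y to its left, z up, the work surface at z = 0. Lengths are in m, angles in degrees, forces in N, time in s.
With the tool pointing down it reaches from about 0.25 to 0.725 m from the base axis. Payload 9.7 kg.
Tool frame: the origin (TCP) lies between the finger pads; the fingertips stand 19 mm ahead of it and the grasp point (between the pads) is the TCP; z points along the fingers, y is the line along which they close (so a half turn about z gives the same grasp; the last joint's range is limited). The gripper opens to 85 mm and grips with 20 to 120 N. Pads are 22 mm wide; open, the fingers measure 114 mm over their backs; the gripper's body (76 mm by 85 mm) begins 54 mm behind the grasp point. The pads swing forward as they close: fully open they stand 13 mm farther back than shut.
Start: joints at [0, 4.979, 10.078, 95.1, 0, 90], TCP at [0.55, -0, 0.25] pointing down, gripper open.
Joint ranges: [-179.16, 179.16], [-48.56, 103.87], [-65.8, 70.77], [-126.05, 130.52], [-82.76, 87.17], [-180, 180]. Speed limits (degrees/s): [127.2, 127.2, 147.25, 180, 180, 180].

## Interface

Orientations are given as [roll, pitch, yaw] about the fixed x, y, z axes, in that order (R = Rz(yaw) Ry(pitch) Rx(roll)).
In Python, from workcell import bot gives the robot as it stands. The module is installed in compiled form; this text tells all that it offers.
- The arm moves only by the shell command python3 -m crank 'ROWS' [OPENING] [FORCE]. ROWS is JSON, a list that holds one entry, the list of rows, each a list of 6 numbers: the shift along the world's x, y, z as a fraction of full scale, then the turn, a rotation vector about the world's x, y, z as a fraction of full scale. In form: [[[x, y, z, wx, wy, wz], ...]]. A call has 1 to 20 rows; each row shifts and turns the commanded pose from where the row before left it; what a row does not reach is not made up. Full scale, the value 1, is 20 mm for a shift and 0.12 rad for a turn. A row lasts 1/12 s, in which the tool goes at most 41.7 mm and 7.16 degrees, less where a joint would pass 70% of its speed; a pose out of reach is approached as far as the arm can. A call with a number of a shift or a turn outside -1 to 1 is refused whole. A call with a gripper value outside its range is refused whole. OPENING is the opening, from 0 (shut) to 1 (fully open), set as the call begins (- or left out, the last holds). The fingers move at their own pace and stop on an object; FORCE is the grip in N (left out, the last holds). Time passes only in rows, so rows that do not move let the fingers close. It gives the time, the measured TCP pose, the force, the opening and the grip force at its end, in the units of the state.
- bot.get_obs(): the state, without advancing time (a new reading comes with each control period).
- bot.camera(name): name is "scene" or "side" or "wrist"; returns the picture (480x640x3 uint8, red, green, blue); there is no depth.
- bot.camera_model(name): a dict with "vertical_fov" (degrees; the focal length in pixels is half the picture's height over the tangent of half this angle, whatever the lens; pixels are square), "cx", "cy" (the principal point, pixels), "R" (3x3) and "t" (3): a world point X has camera coordinates R X + t. Camera axes: x right, y down, z forward; pixel columns grow to the right and rows downward; lengths in m; the calibration is good to about 2 mm. A picture is of the moment at which its call begins: read the wrist's pose just before it. camera_model takes no time and is no camera call; for the wrist camera it gives the pose at the moment of the call.
- bot.job_done(): hands the job in; it is judged then, once.
The state is a dict: "time": time; "q": joint angles; "qd": joint speeds; "joint_efforts": joint torques, N m; "ee_pos": TCP position; "tcp_rot": TCP orientation; "wrist_force": force on the tool from outside, world axes, zero at the start; "torque": the same for the moment, N m; "opening": finger opening in m; "grasp_force": force on a finger pad.
Only numpy, scipy, OpenCV 4.12 (cv2) and the standard library are available. Lean on these libraries where they do the work, as an engineer would, in place of code of your own. Each camera call takes 0.05 s, during which the arm holds its last target. There are 200 camera calls.

## Working session

There is one attempt and no reset: what is moved stays moved. The work goes in short steps, Python scripts to look and compute and a shell command to move; the robot and the scene stay as the last step left them, time stands still between calls to the robot, and variables do not carry over. Pictures are saved under pics/ and viewed, at most 10 in all, crops included, and the job is handed in when it is done.

```bash
mkdir -p pics; python3 - <<'E'
from workcell import bot
import cv2
for n in ("scene","side"):
    m=bot.camera_model(n); print(n,m)
    cv2.imwrite(f"pics/{n}0.png",bot.camera(n)[:,:,::-1])
print(bot.get_obs())
E
```

```text
scene {'vertical_fov': 44.446198093034425, 'cx': 305.16518654263604, 'cy': 235.46690560927652, 'R': array([[ 0.7674522 , -0.64070337, -0.0227225 ],
       [-0.45198233, -0.51558079, -0.72793435],
       [ 0.45467471,  0.56892499, -0.68527022]]), 't': array([-0.38398679,  0.30992803,  1.24155578])}
side {'vertical_fov': 46.81407826727692, 'cx': 311.3659152781647, 'cy': 247.2911626381993, 'R': array([[ 0.99764714, -0.06791166, -0.00939063],
       [-0.04248704, -0.50494023, -0.862108  ],
       [ 0.05380548,  0.86047857, -0.50663755]]), 't': array([-0.54145615,  0.11314729,  1.48917834])}
{'time': 0.1, 'q': array([-2.07384778e-03,  5.00672408e+00,  1.00388857e+01,  9.51014332e+01,
        4.68101003e-04,  8.99999048e+01]), 'qd': array([ 0.04439778, -0.09496269,  0.11946202, -0.09003804, -0.01032525,
        0.05611234]), 'joint_efforts': array([ 5.47294949e-04, -5.21561801e+01,  4.65652657e+01,  1.59993977e-02,
       -1.19309320e-06, -5.24902489e-06]), 'ee_pos': array([ 5.4980102e-01, -1.7727113e-05,  2.4966475e-01]), 'tcp_rot': array([-1.79930728e+02, -4.68215803e-04,  8.99980208e+01]), 'wrist_force': array([ 0.43828067,  0.33501376, -0.14680597]), 'torque': array([-0.01643344,  0.01573925,  0.01800565]), 'grasp_force': 0.0, 'opening': 0.08528878905742579}
```

View pics/scene0.png

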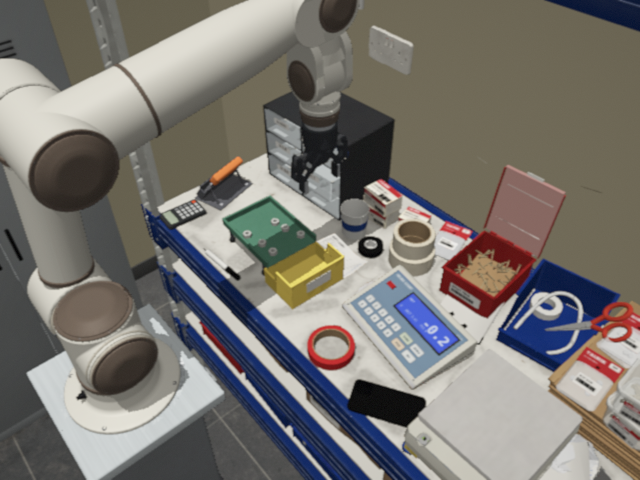

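View pics/side0.png

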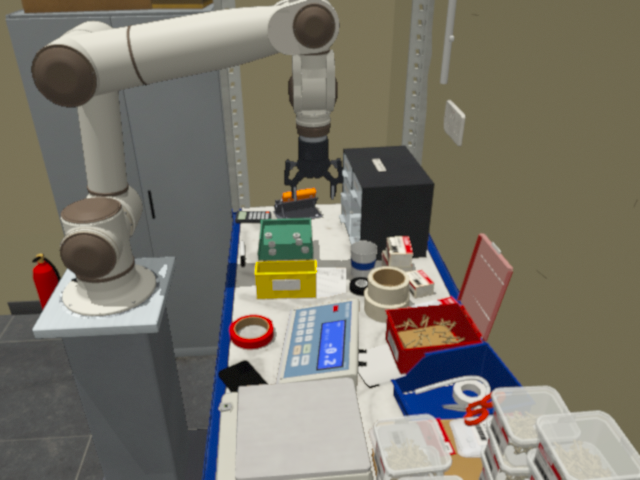

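```bash
cat > h.py <<'E'
import numpy as np, cv2
from workcell import bot
def fm(m): return 240/np.tan(np.radians(m["vertical_fov"]/2))
def ray(m,u,v,z):
    d=m["R"].T@np.array([(u-m["cx"])/fm(m),(v-m["cy"])/fm(m),1]); c=-m["R"].T@m["t"]
    return c+d*(z-c[2])/d[2]
def proj(m,X):
    p=(m["R"]@np.atleast_2d(X).T).T+m["t"]; return p[:,:2]/p[:,2:]*fm(m)+[m["cx"],m["cy"]]
E
python3 - <<'E'
from h import *
a=cv2.imread("pics/scene0.png")[140:310,150:360]
cv2.imwrite("pics/c1.png",cv2.resize(a,None,fx=3.5,fy=3.5,interpolation=cv2.INTER_CUBIC))
m=bot.camera_model("scene")
for p,z in [((240,160),.09),((214,192),.0),((275,197),.08),((223,222),.08),((302,284),.08),((277,305),0)]: print(p,ray(m,*p,z).round(3))
E
```

```text
(240, 160) [0.58  0.379 0.09 ]
(214, 192) [0.498 0.409 0.   ]
(275, 197) [0.561 0.194 0.08 ]
(223, 222) [0.401 0.202 0.08 ]
(302, 284) [ 0.418 -0.09   0.08 ]
(277, 305) [ 0.375 -0.046  0.   ]
```

View pics/c1.png

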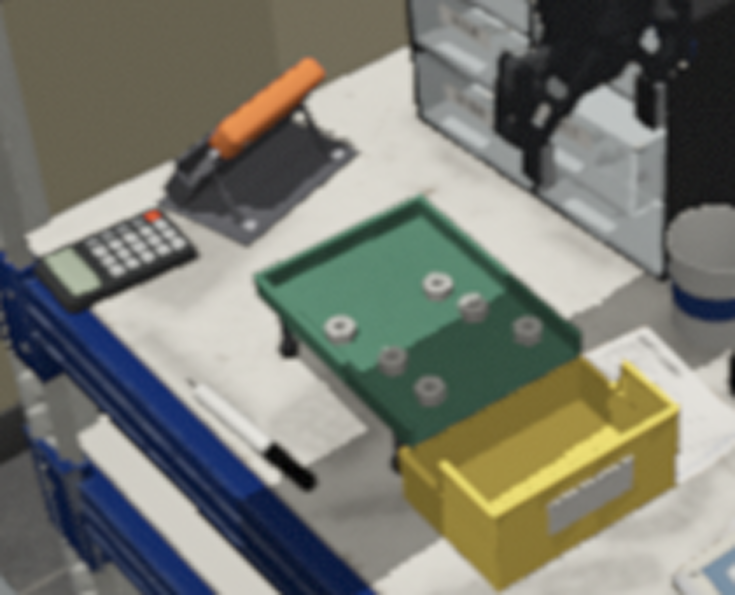

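```bash
python3 - <<'E'
from h import *
m=bot.camera_model("wrist"); print(m["vertical_fov"],-m["R"].T@m["t"],m["R"].round(2))
m=bot.camera_model("scene")
q=lambda u,v,z:print((u,v,z),ray(m,150+u/3.5,140+v/3.5,z).round(3))
for a in [(258,275,.0815),(420,198,.0815),(578,335,.0815),(405,445,.062),(248,243,.003),(354,153,.003),(162,203,.003),(218,140,.09),(315,62,.09),(500,505,.081),(678,405,.081),(402,455,.05)]: q(*a)
E
```

```text
67.61589698834105 [0.54944735 0.08073871 0.37330486] [[ 1.    0.   -0.  ]
 [ 0.   -0.95  0.32]
 [-0.   -0.32 -0.95]]
(258, 275, 0.0815) [0.409 0.211 0.081]
(420, 198, 0.0815) [0.551 0.202 0.081]
(578, 335, 0.0815) [0.542 0.009 0.082]
(405, 445, 0.062) [0.397 0.02  0.062]
(248, 243, 0.003) [0.468 0.328 0.003]
(354, 153, 0.003) [0.599 0.365 0.003]
(162, 203, 0.003) [0.443 0.416 0.003]
(218, 140, 0.09) [0.47  0.354 0.09 ]
(315, 62, 0.09) [0.586 0.388 0.09 ]
(500, 505, 0.081) [ 0.401 -0.078  0.081]
(678, 405, 0.081) [ 0.549 -0.087  0.081]
(402, 455, 0.05) [0.396 0.023 0.05 ]
```

```bash
python3 -m crank '[[[-0.2,1,0.3,0,0,0],[-0.2,1,0.3,0,0,0],[-0.2,1,0.3,0,0,0],[-0.2,1,0.3,0,0,0],[-0.2,1,0.3,0,0,0],[-0.2,1,0.3,0,0,0],[-0.2,1,0.3,0,0,0],[-0.2,1,0.3,0,0,0],[-0.2,1,0.3,0,0,0],[-0.2,1,0.3,0,0,0],[-0.2,1,0.3,0,0,0],[-0.2,1,0.3,0,0,0],[0,0,0,0,0,0],[0,0,0,0,0,0],[0,0,0,0,0,0]]]'
python3 - <<'E'
from h import *
m=bot.camera_model("scene")
q=lambda u,v,z:print((u,v,z),ray(m,150+u/3.5,140+v/3.5,z).round(3))
q(430,130,0);q(660,272,0)
import pickle
m=bot.camera_model("wrist");a=bot.camera("wrist");pickle.dump(m,open("w1.pkl","wb"));print(bot.get_obs()["q"])
cv2.imwrite("pics/w1.png",a[:,:,::-1]);cv2.imwrite("pics/w1b.png",cv2.resize(a[:,:,::-1],(800,600),interpolation=cv2.INTER_CUBIC))
E
```

```text
time: 1.35
ee_pos: [0.502, 0.2396, 0.3218]
tcp_rot: [-180.0, 0.0, 90.0]
wrist_force: [0.2, 0.2, -0.1]
opening: 0.0853
grasp_force: 0.0
(430, 130, 0) [0.668 0.351 0.   ]
(660, 272, 0) [0.693 0.088 0.   ]
[ 2.54909302e+01  8.28922644e+00  2.18051680e+01  1.03566613e+02
 -1.28650582e-02  1.15516292e+02]
```

View pics/w1b.png

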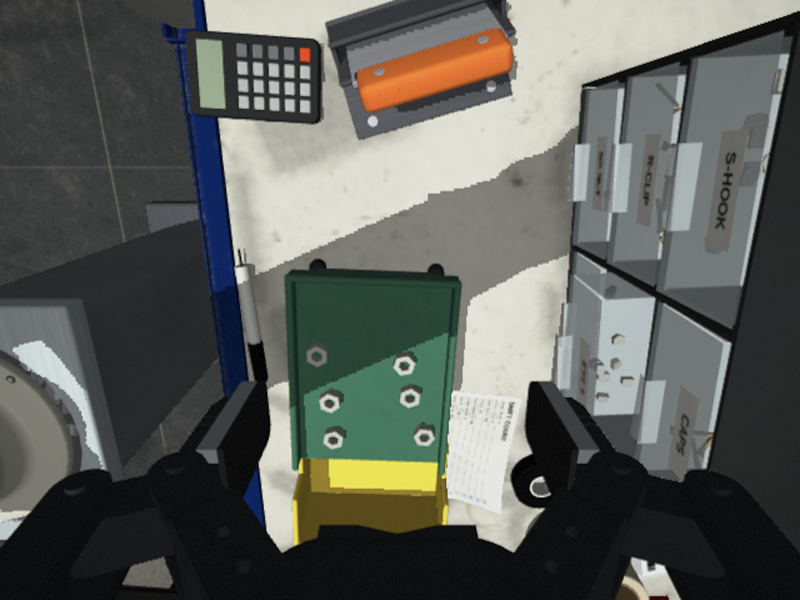

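```bash
cat > fit.py <<'E'
from h import *
import pickle
from scipy.optimize import minimize, least_squares
mw=pickle.load(open("w1.pkl","rb")); ms=bot.camera_model("scene")
U=np.array([-.573,0,.820]); N=np.array([.820,0,.573]); S=np.array([.0262,0,.0142])
box=np.array([S+N*a+[0,b,0]+U*c for a in(-.011,.011) for b in(-.056,.056) for c in(.066,.1)])
def W(X,p):
    c,s=np.cos(p[2]),np.sin(p[2]); return np.atleast_2d(X)@np.array([[c,s,0],[-s,c,0],[0,0,1]])+[p[0],p[1],0]
masks=[]
for f,m in(("w1",mw),("scene0",ms)):
    h=cv2.cvtColor(cv2.imread(f"pics/{f}.png"),cv2.COLOR_BGR2HSV)
    k=cv2.inRange(h,(5,150,90),(18,255,255))
    n,l,st,ce=cv2.connectedComponentsWithStats(k)
    tgt=proj(m,W(S+U*.083,(.52,.395,1.85)))[0]
    i=1+min(range(n-1),key=lambda i:np.hypot(*(ce[i+1]-tgt))-.2*min(st[i+1,4],300)); masks.append((m,(l==i).astype(np.uint8))); print(f,ce[i],st[i],tgt)
def iou(p,m,k):
    M=np.zeros((480*4,640*4),np.uint8); P=proj(m,W(box,p))
    cv2.fillConvexPoly(M,cv2.convexHull(np.round((P+.5)*4).astype(np.int32)),1)
    M=cv2.resize(M.astype(np.float32),(640,480),interpolation=cv2.INTER_AREA)
    return np.minimum(M,k).sum()/np.maximum(M,k).sum()
def run(ml):
    r=minimize(lambda p:-sum(iou(p,m,k) for m,k in ml),(.52,.395,1.85),method="Nelder-Mead",options=dict(initial_simplex=[(.52,.395,1.85),(.53,.395,1.85),(.52,.405,1.85),(.52,.395,1.95)],maxiter=300))
    return r.x
for ml in(masks,masks[:1],masks[1:]):
    p=run(ml); print(p[:2].round(4),np.degrees(p[2]).round(2),[round(iou(p,m,k),3) for m,k in masks],"grip",W(S+U*.083,p).round(4))
# tray
c=lambda u,v,z:ray(mw,u*.8,v*.8,z).round(4)
for n,a in dict(bl=(287,271,.0815),br=(461,277,.0815),fl=(294,470,.0815)).items(): print(n,c(*a))
print("open edge",c(300,461,.062),c(446,462,.062))
for a in [(317,355),(404,364),(410,397),(330,402),(333,438),(424,436)]: print("nut",c(*a,.072))
for a in [(361,139),(512,95)]: print("base",c(*a,.003))
E
python3 fit.py
```

```text
w1 [347.73874286  56.31611429] [ 285   23  125   67 4375] [344.46776684  54.48324575]
scene0 [225.56418919 170.4527027 ] [210 157  32  28 296] [225.45173112 170.63321649]
[0.5198 0.3945] 107.4 [np.float32(0.793), np.float32(0.786)] grip [[0.5262 0.3741 0.0823]]
[0.5216 0.3926] 104.83 [np.float32(0.8), np.float32(0.734)] grip [[0.5271 0.372  0.0823]]
[0.5219 0.3963] 109.46 [np.float32(0.734), np.float32(0.79)] grip [[0.529  0.3761 0.0823]]
bl [0.4089 0.2206 0.0815]
br [0.5555 0.2155 0.0815]
fl [0.4002 0.0179 0.0815]
open edge [0.4017 0.0129 0.062 ] [0.552  0.0118 0.062 ]
nut [0.4279 0.1381 0.072 ]
nut [0.5079 0.129  0.072 ]
nut [0.5138 0.0941 0.072 ]
nut [0.4375 0.0886 0.072 ]
nut [0.4386 0.0481 0.072 ]
nut [0.528  0.0505 0.072 ]
base [0.4677 0.3266 0.003 ]
base [0.6055 0.3643 0.003 ]
```

```bash
cat > ov.py <<'E'
from h import *
import pickle,sys
from fit import W,box,mw,ms
def edges(B): return [(i,j) for i in range(8) for j in range(i) if bin(i^j).count("1")==1]
tray=np.array([(a,b,c) for a in(-.075,.075) for b in(-.1,.1) for c in(.062,.0815)])
base=np.array([(a,b,c) for a in(-.05,.05) for b in(-.073,.073) for c in(0,.003)])
P=(.5218,.3928,np.radians(105)); T=(.479,.115,np.radians(-2.2))
out=[]
for f,m,(x0,y0,x1,y1) in(("w1",mw,(200,0,440,400)),("scene0",ms,(180,140,330,290))):
    k=600/(y1-y0) if f[0]!="w" else 1.5
    a=cv2.resize(cv2.imread(f"pics/{f}.png")[y0:y1,x0:x1],None,fx=k,fy=k,interpolation=cv2.INTER_CUBIC)
    for B,p,c in((box,P,(255,0,255)),(base,P,(255,255,0)),(tray,T,(0,0,255))):
        q=((proj(m,W(B,p))-[x0,y0]+.5)*k).astype(int)
        for i,j in edges(B): cv2.line(a,tuple(map(int,q[i])),tuple(map(int,q[j])),c,1)
    out.append(a)
h=600; out=[cv2.copyMakeBorder(o,0,h-o.shape[0],0,0,0) for o in out]
o=np.hstack(out); o=cv2.resize(o,(800,int(600*800/o.shape[1])),interpolation=cv2.INTER_AREA); cv2.imwrite("pics/ov1.png",o)
E
python3 ov.py >/dev/null
```

```text
(no output)
```

View pics/ov1.png

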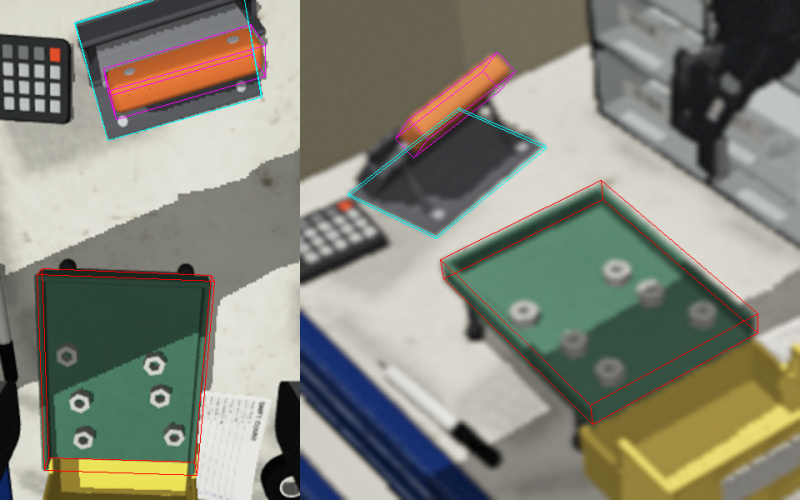

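```bash
cat > plan.py <<'E'
from h import *
from fit import W,U,N,S
from scipy.spatial.transform import Rotation as Ro
P=(.5218,.3928,np.radians(105)); T=(.479,.115,np.radians(-2.2))
v=lambda x,p:W(x,(0,0,p[2]))[0]
def show(n,pos,x,y,z):
    o=bot.get_obs(); R=np.c_[x,y,z]; r=(Ro.from_matrix(R)*Ro.from_euler("xyz",o["tcp_rot"],degrees=True).inv()).as_rotvec()
    print(n,"pos",pos.round(4),"shift/20mm",((pos-o["ee_pos"])/.02).round(2),"turn/.12",(r/.12).round(2),np.linalg.norm(r/.12).round(1))
E
cat > p1.py <<'E'
from plan import *
u,n,y=v(U,P),v(N,P),v([0,1,0],P); g=W(S+U*.083,P)[0]
for d in(.09,.0): show(d,g+u*d,y,n,-u)
print("U/20mm per 10mm",(u*.5).round(3))
E
python3 p1.py | tail -3
```

```text
0.09 pos [0.5407 0.3224 0.1561] shift/20mm [ 1.93  4.15 -8.29] turn/.12 [ 4.65 -3.56 14.74] 15.9
0.0 pos [0.5273 0.3722 0.0823] shift/20mm [  1.26   6.64 -11.98] turn/.12 [ 4.65 -3.56 14.74] 15.9
U/20mm per 10mm [ 0.074 -0.277  0.41 ]
```

```bash
python3 -m crank '[[[0.107,0.23,-0.46,0.258,-0.198,0.819],[0.107,0.23,-0.46,0.258,-0.198,0.819],[0.107,0.23,-0.46,0.258,-0.198,0.819],[0.107,0.23,-0.46,0.258,-0.198,0.819],[0.107,0.23,-0.46,0.258,-0.198,0.819],[0.107,0.23,-0.46,0.258,-0.198,0.819],[0.107,0.23,-0.46,0.258,-0.198,0.819],[0.107,0.23,-0.46,0.258,-0.198,0.819],[0.107,0.23,-0.46,0.258,-0.198,0.819],[0.107,0.23,-0.46,0.258,-0.198,0.819],[0.107,0.23,-0.46,0.258,-0.198,0.819],[0.107,0.23,-0.46,0.258,-0.198,0.819],[0.107,0.23,-0.46,0.258,-0.198,0.819],[0.107,0.23,-0.46,0.258,-0.198,0.819],[0.107,0.23,-0.46,0.258,-0.198,0.819],[0.107,0.23,-0.46,0.258,-0.198,0.819],[0.107,0.23,-0.46,0.258,-0.198,0.819],[0.107,0.23,-0.46,0.258,-0.198,0.819],[0,0,0,0,0,0],[0,0,0,0,0,0]]]' 0.7 && python3 p1.py | tail -3; python3 - <<'E'
from h import *
print(bot.get_obs()["q"].round(1))
a=bot.camera("wrist"); m=bot.camera_model("wrist")
from ov import box,base,edges,P,W
a=a[:,:,::-1].copy()
for B,c in((box,(255,0,255)),(base,(255,255,0))):
    q=proj(m,W(B,P))
    for i,j in edges(B): cv2.line(a,tuple(map(int,q[i])),tuple(map(int,q[j])),c,1)
cv2.imwrite("pics/w2.png",a)
E
```

```text
time: 3.07
ee_pos: [0.5407, 0.3217, 0.1555]
tcp_rot: [145.1, -0.2, -165.2]
wrist_force: [0.4, 0.4, 0.2]
opening: 0.0601
grasp_force: 0.0
0.09 pos [0.5407 0.3224 0.1561] shift/20mm [-0.    0.03  0.03] turn/.12 [ 0.01 -0.03  0.03] 0.0
0.0 pos [0.5273 0.3722 0.0823] shift/20mm [-0.67  2.52 -3.66] turn/.12 [ 0.01 -0.03  0.03] 0.0
U/20mm per 10mm [ 0.074 -0.277  0.41 ]
[16.7 11.8  1.9 78.9 34.9  2.4]
w1 [347.73874286  56.31611429] [ 285   23  125   67 4375] [344.46776684  54.48324575]
scene0 [225.56418919 170.4527027 ] [210 157  32  28 296] [225.45173112 170.63321649]
[0.5198 0.3945] 107.4 [np.float32(0.793), np.float32(0.786)] grip [[0.5262 0.3741 0.0823]]
[0.5216 0.3926] 104.83 [np.float32(0.8), np.float32(0.734)] grip [[0.5271 0.372  0.0823]]
[0.5219 0.3963] 109.46 [np.float32(0.734), np.float32(0.79)] grip [[0.529  0.3761 0.0823]]
bl [0.4089 0.2206 0.0815]
br [0.5555 0.2155 0.0815]
fl [0.4002 0.0179 0.0815]
open edge [0.4017 0.0129 0.062 ] [0.552  0.0118 0.062 ]
nut [0.4279 0.1381 0.072 ]
nut [0.5079 0.129  0.072 ]
nut [0.5138 0.0941 0.072 ]
nut [0.4375 0.0886 0.072 ]
nut [0.4386 0.0481 0.072 ]
nut [0.528  0.0505 0.072 ]
base [0.4677 0.3266 0.003 ]
base [0.6055 0.3643 0.003 ]
```

View pics/w2.png

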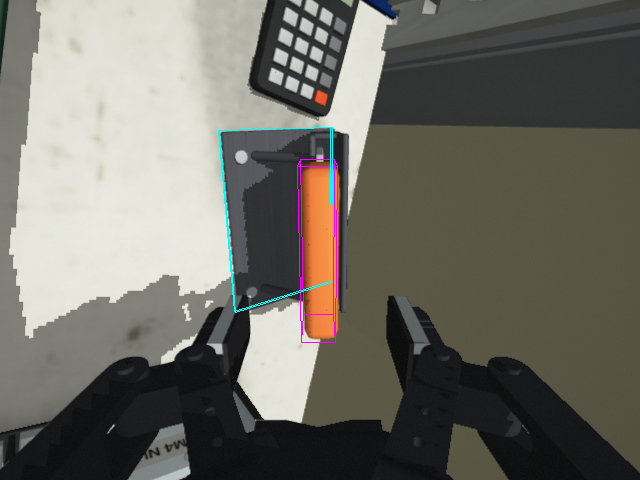

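```bash
python3 -m crank '[[[-0.085,0.319,-0.455,0,0,0],[-0.085,0.319,-0.455,0,0,0],[-0.085,0.319,-0.455,0,0,0],[-0.085,0.319,-0.455,0,0,0],[-0.085,0.319,-0.455,0,0,0],[-0.085,0.319,-0.455,0,0,0],[-0.085,0.319,-0.455,0,0,0],[-0.085,0.319,-0.455,0,0,0],[0,0,0,0,0,0],[0,0,0,0,0,0]]]' && python3 -m crank '[[[0,0,0,0,0,0],[0,0,0,0,0,0],[0,0,0,0,0,0],[0,0,0,0,0,0],[0,0,0,0,0,0],[0,0,0,0,0,0],[0,0,0,0,0,0],[0,0,0,0,0,0]]]' 0 40;  python3 p1.py | tail -3
```

```text
time: 3.95
ee_pos: [0.5264, 0.374, 0.0833]
tcp_rot: [145.0, -0.0, -164.9]
wrist_force: [-0.5, 0.5, 0.1]
opening: 0.0599
grasp_force: 0.0
time: 4.62
ee_pos: [0.5275, 0.3735, 0.0844]
tcp_rot: [145.0, 0.1, -165.0]
wrist_force: [2.0, -5.3, 4.5]
opening: 0.0216
grasp_force: 40.5
0.09 pos [0.5407 0.3224 0.1561] shift/20mm [ 0.66 -2.56  3.58] turn/.12 [-0.    0.01  0.  ] 0.0
0.0 pos [0.5273 0.3722 0.0823] shift/20mm [-0.01 -0.06 -0.11] turn/.12 [-0.    0.01  0.  ] 0.0
U/20mm per 10mm [ 0.074 -0.277  0.41 ]
```

```bash
python3 -m crank '[[[0,0,0,0,0,0],[0.05,-0.2,0.3,0,0,0],[0.074,-0.277,0.41,0,0,0],[0.111,-0.416,0.615,0,0,0],[0.111,-0.416,0.615,0,0,0],[0.111,-0.416,0.615,0,0,0],[0.111,-0.416,0.615,0,0,0],[0.111,-0.416,0.615,0,0,0],[0.111,-0.416,0.615,0,0,0],[0,0,0,0,0,0],[0,0,0,0,0,0]]]' 0 110; python3 - <<'E'
from h import *
from plan import *
a=bot.camera("wrist")[:,:,::-1]
cv2.imwrite("pics/w3.png",a)
# sweep start pose: blade vertical, scraper y = -tray x ; TCP 84 above blade edge
x=-v([1,0,0],T); z=np.array([0,0,-1.]); y=np.cross(z,x)
for ty,h in((.066,.03),(.066,.002)): show((ty,h),W([0,ty,.062+.084+h],T)[0],x,y,z)
print("tray -y",-v([0,1,0],T))
E
```

```text
time: 5.53
ee_pos: [0.5432, 0.3141, 0.1725]
tcp_rot: [145.0, 0.1, -165.0]
wrist_force: [-0.2, 0.8, -2.3]
opening: 0.0207
grasp_force: 107.5
w1 [347.73874286  56.31611429] [ 285   23  125   67 4375] [344.46776684  54.48324575]
scene0 [225.56418919 170.4527027 ] [210 157  32  28 296] [225.45173112 170.63321649]
[0.5198 0.3945] 107.4 [np.float32(0.793), np.float32(0.786)] grip [[0.5262 0.3741 0.0823]]
[0.5216 0.3926] 104.83 [np.float32(0.8), np.float32(0.734)] grip [[0.5271 0.372  0.0823]]
[0.5219 0.3963] 109.46 [np.float32(0.734), np.float32(0.79)] grip [[0.529  0.3761 0.0823]]
bl [0.4089 0.2206 0.0815]
br [0.5555 0.2155 0.0815]
fl [0.4002 0.0179 0.0815]
open edge [0.4017 0.0129 0.062 ] [0.552  0.0118 0.062 ]
nut [0.4279 0.1381 0.072 ]
nut [0.5079 0.129  0.072 ]
nut [0.5138 0.0941 0.072 ]
nut [0.4375 0.0886 0.072 ]
nut [0.4386 0.0481 0.072 ]
nut [0.528  0.0505 0.072 ]
base [0.4677 0.3266 0.003 ]
base [0.6055 0.3643 0.003 ]
(0.066, 0.03) pos [0.4815 0.181  0.176 ] shift/20mm [-3.06 -6.67  0.22] turn/.12 [-5.07 -0.57 -2.43] 5.7
(0.066, 0.002) pos [0.4815 0.181  0.148 ] shift/20mm [-3.06 -6.67 -1.18] turn/.12 [-5.07 -0.57 -2.43] 5.7
tray -y [-0.03838781 -0.99926292 -0.        ]
```

View pics/w3.png

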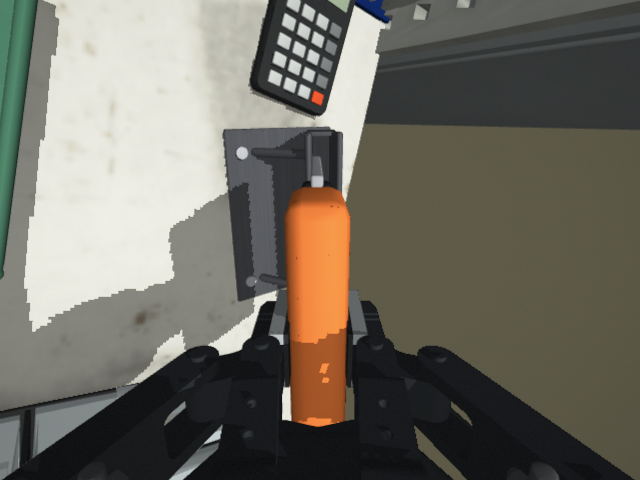

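```bash
sed -i 's/^for ml in(masks,masks.*$/for ml in():/' fit.py; python3 - <<'E' | tail -6
from plan import *
o=bot.get_obs(); R=Ro.from_euler("xyz",o["tcp_rot"],degrees=True).as_matrix(); m=bot.camera_model("wrist")
for dx in(.050,.053,.056,.059): print(dx,[proj(m,o["ee_pos"]+R@[dx,0,dz])[0].round(1).tolist() for dz in(-.016,-.010,.018)])
E
python3 -m crank '[[[-0.2,-0.4,0.3,-0.507,-0.057,-0.243],[-0.306,-0.667,0.3,-0.507,-0.057,-0.243],[-0.306,-0.667,0.3,-0.507,-0.057,-0.243],[-0.306,-0.667,0,-0.507,-0.057,-0.243],[-0.306,-0.667,0,-0.507,-0.057,-0.243],[-0.306,-0.667,0,-0.507,-0.057,-0.243],[-0.306,-0.667,0,-0.507,-0.057,-0.243],[-0.306,-0.667,0,-0.507,-0.057,-0.243],[-0.306,-0.667,0,-0.507,-0.057,-0.243],[-0.306,-0.667,0,-0.507,-0.057,-0.243],[-0.1,-0.267,0,0,0,0],[0,0,0,0,0,0],[0,0,0,0,0,0]]]'
cat > p2.py <<'E'
from plan import *
x=-v([1,0,0],T); z=np.array([0,0,-1.]); y=np.cross(z,x)
for ty,h in((.066,.03),(.066,.002),(-.12,.002)): show((ty,h),W([0,ty,.062+.084+h],T)[0],x,y,z)
E
python3 p2.py | tail -3; python3 - <<'E'
from h import *
a=bot.camera("scene")[:,:,::-1][140:310,150:360]
cv2.imwrite("pics/s2.png",cv2.resize(a,None,fx=3.5,fy=3.5,interpolation=cv2.INTER_CUBIC))
E
```

```text
base [0.4677 0.3266 0.003 ]
base [0.6055 0.3643 0.003 ]
0.05 [[318.3, 223.8], [318.3, 218.7], [318.2, 200.0]]
0.053 [[318.3, 214.6], [318.3, 209.8], [318.2, 192.6]]
0.056 [[318.3, 205.2], [318.3, 200.8], [318.2, 185.2]]
0.059 [[318.4, 195.6], [318.3, 191.7], [318.2, 177.6]]
time: 6.67
ee_pos: [0.4816, 0.1815, 0.1894]
tcp_rot: [179.8, -0.0, 177.9]
wrist_force: [0.8, 0.3, -1.9]
opening: 0.0208
grasp_force: 107.8
(0.066, 0.03) pos [0.4815 0.181  0.176 ] shift/20mm [-0.   -0.03 -0.67] turn/.12 [-0.02 -0.   -0.01] 0.0
(0.066, 0.002) pos [0.4815 0.181  0.148 ] shift/20mm [-0.   -0.03 -2.07] turn/.12 [-0.02 -0.   -0.01] 0.0
(-0.12, 0.002) pos [ 0.4744 -0.0049  0.148 ] shift/20mm [-0.36 -9.32 -2.07] turn/.12 [-0.02 -0.   -0.01] 0.0
```

View pics/s2.png

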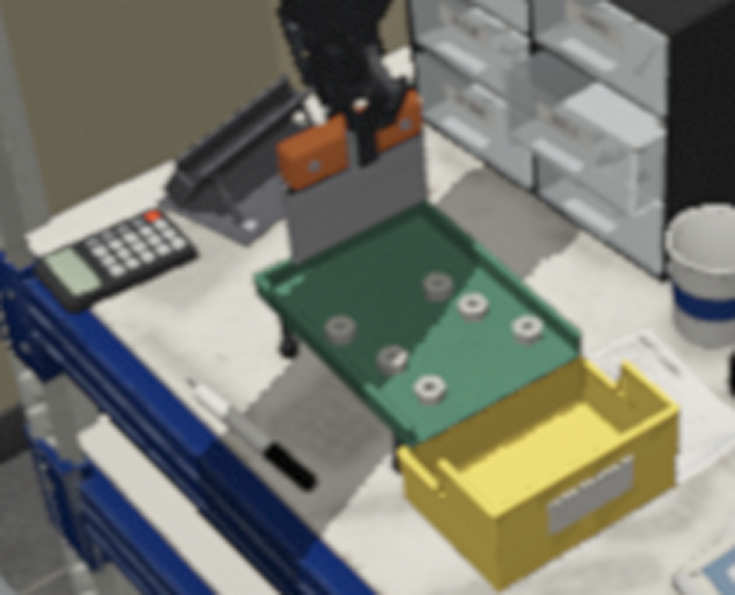

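```bash
python3 - <<'E' | tail -3
from plan import *
m=bot.camera_model("scene");o=bot.get_obs();y=o["ee_pos"]
for s in(-.06,.06):
    X=y+v([s,0,0],T)-[0,0,.084]; print(X.round(4),(3.5*(proj(m,X)[0]-[150,140])).round(0), ray(m,150+(292 if s<0 else 427)/3.5,140+(262 if s<0 else 208)/3.5,.1054).round(4))
E
```

```text
base [0.6055 0.3643 0.003 ]
[0.4218 0.1837 0.1055] [290. 261.] [0.4222 0.1819 0.1054]
[0.5417 0.1791 0.1055] [427. 193.] [0.5311 0.1658 0.1054]
```

```bash
python3 -m crank '[[[0,-0.03,-0.39,0,0,0],[0,0,-0.39,0,0,0],[0,0,-0.39,0,0,0],[0,0,-0.39,0,0,0],[0,0,-0.39,0,0,0],[0,0,0,0,0,0],[0,0,0,0,0,0]]]'; python3 -m crank '[[[0,0,-0.05,0,0,0],[0,0,-0.05,0,0,0],[0,0,0,0,0,0]]]';python3 -m crank '[[[0,0,-0.05,0,0,0],[0,0,0,0,0,0]]]';python3 -m crank '[[[0,0,-0.05,0,0,0],[0,0,0,0,0,0]]]'
```

```text
time: 7.3
ee_pos: [0.4813, 0.1803, 0.1502]
tcp_rot: [180.0, -0.1, 177.8]
wrist_force: [-0.2, -0.2, -2.4]
opening: 0.0207
grasp_force: 107.8
time: 7.55
ee_pos: [0.4818, 0.1805, 0.1491]
tcp_rot: [180.0, 0.0, 177.8]
wrist_force: [-0.2, -0.6, -2.5]
opening: 0.0206
grasp_force: 107.8
time: 7.72
ee_pos: [0.4817, 0.1804, 0.1479]
tcp_rot: [180.0, 0.0, 177.8]
wrist_force: [0.2, 0.3, -2.6]
opening: 0.0205
grasp_force: 107.8
time: 7.88
ee_pos: [0.4817, 0.1804, 0.1473]
tcp_rot: [180.0, 0.0, 177.8]
wrist_force: [-1.6, 0.6, 0.5]
opening: 0.0205
grasp_force: 108.5
```

```bash
python3 -m crank '[[[0,0,0.04,0,0,0],[-0.006,-0.15,0,0,0,0],[-0.012,-0.3,0,0,0,0],[-0.0135,-0.35,0,0,0,0],[-0.0135,-0.35,0,0,0,0],[-0.0135,-0.35,0,0,0,0],[-0.0135,-0.35,0,0,0,0],[-0.0135,-0.35,0,0,0,0],[-0.0135,-0.35,0,0,0,0],[-0.0135,-0.35,0,0,0,0],[-0.0135,-0.35,0,0,0,0],[-0.0135,-0.35,0,0,0,0],[-0.0135,-0.35,0,0,0,0],[-0.0135,-0.35,0,0,0,0],[-0.0135,-0.35,0,0,0,0],[0,0,0,0,0,0]]]'; python3 - <<'E'
from h import *
a=bot.camera("scene")[:,:,::-1][140:310,150:360]
cv2.imwrite("pics/s3.png",cv2.resize(a,None,fx=3.5,fy=3.5,interpolation=cv2.INTER_CUBIC))
E
```

```text
time: 9.22
ee_pos: [0.478, 0.0862, 0.1477]
tcp_rot: [180.0, 0.0, 177.8]
wrist_force: [-0.9, -0.0, -2.3]
opening: 0.0205
grasp_force: 107.7
```

View pics/s3.png

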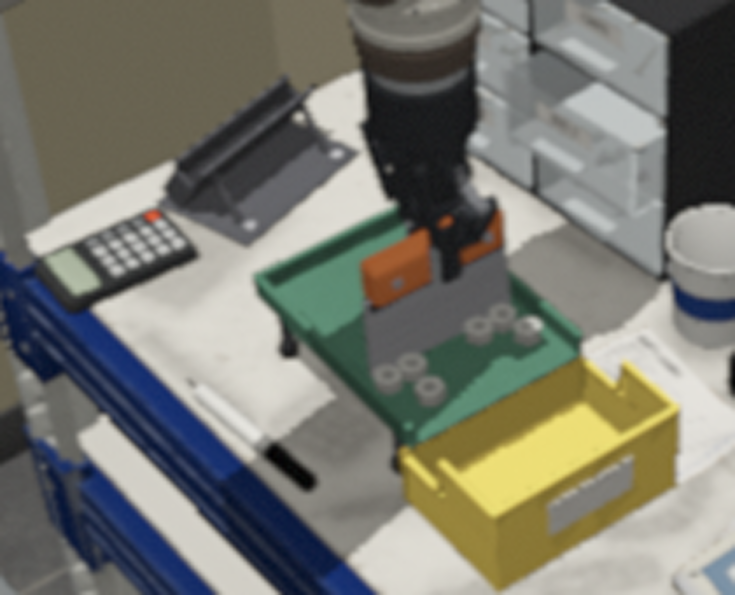

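```bash
python3 -m crank '[[[-0.0135,-0.35,0,0,0,0],[-0.0135,-0.35,0,0,0,0],[-0.0135,-0.35,0,0,0,0],[-0.0135,-0.35,0,0,0,0],[-0.0135,-0.35,0,0,0,0],[-0.0135,-0.35,0,0,0,0],[-0.0135,-0.35,0,0,0,0],[-0.0135,-0.35,0,0,0,0],[-0.0135,-0.35,0,0,0,0],[-0.0135,-0.35,0,0,0,0],[-0.0135,-0.35,0,0,0,0],[-0.0135,-0.35,0,0,0,0],[-0.0135,-0.35,0,0,0,0],[-0.0135,-0.35,0,0,0,0],[0,0,0,0,0,0],[0,0,0,0,0,0]]]'; python3 -m crank '[[[0,0,0.5,0,0,0],[0,0,0.8,0,0,0],[0,0,0.8,0,0,0],[0,0.3,0.8,0,0,0],[0,0.5,0,0,0,0],[0,0.8,0,0,0,0],[0,0.8,0,0,0,0],[0,0.8,0,0,0,0],[0,0.8,0,0,0,0],[0,0.8,0,0,0,0],[0,0.8,0,0,0,0],[0,0.8,0,0,0,0],[0,0,0,0,0,0],[0,0,0,0,0,0]]]';python3 - <<'E'
from h import *
a=bot.camera("scene")[:,:,::-1][140:310,150:360]
cv2.imwrite("pics/s4.png",cv2.resize(a,None,fx=3.5,fy=3.5,interpolation=cv2.INTER_CUBIC))
E
```

```text
time: 10.6
ee_pos: [0.4743, -0.011, 0.1477]
tcp_rot: [180.0, 0.0, 177.8]
wrist_force: [0.9, -0.3, -3.0]
opening: 0.021
grasp_force: 107.8
time: 11.77
ee_pos: [0.4739, 0.1185, 0.2052]
tcp_rot: [180.0, -0.0, 177.9]
wrist_force: [-0.0, -0.2, -2.3]
opening: 0.0205
grasp_force: 108.2
```

View pics/s4.png

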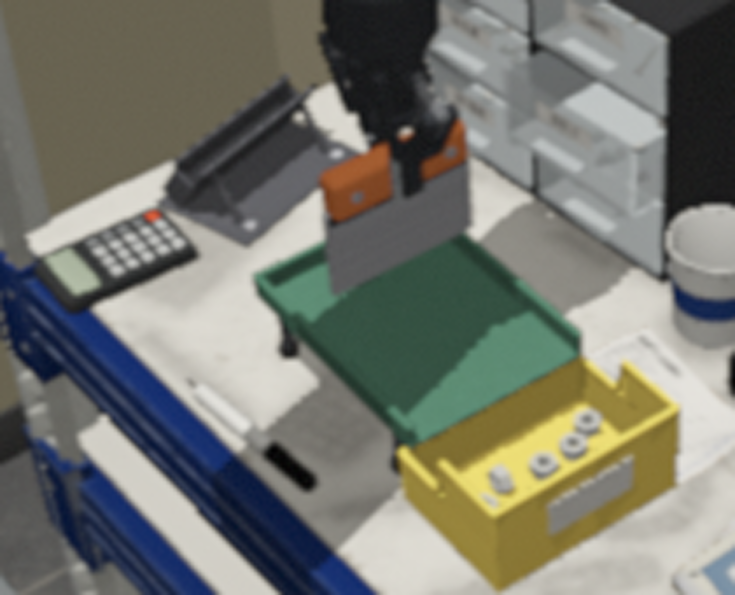

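```bash
cat > p3.py <<'E'
from plan import *
u,n=v(U,P),v(N,P); R=Ro.from_euler("xyz",[145,0.1,-165],degrees=True).as_matrix()
g=np.array([.5275,.3735,.0844])
for d,e in((.105,.0025),(.003,.0025),(.0005,.0)): show((d,e),g+u*d+n*e,*R.T)
print("n 1mm",(n*.05).round(4))
E
python3 p3.py|tail -4
```

```text
(0.105, 0.0025) pos [0.5425 0.3174 0.1719] shift/20mm [ 3.43  9.97 -1.67] turn/.12 [5.08 0.56 2.41] 5.6
(0.003, 0.0025) pos [0.5274 0.3738 0.0883] shift/20mm [ 2.67 12.8  -5.85] turn/.12 [5.08 0.56 2.41] 5.6
(0.0005, 0.0) pos [0.5276 0.3732 0.0848] shift/20mm [ 2.68 12.77 -6.03] turn/.12 [5.08 0.56 2.41] 5.6
n 1mm [-0.0106  0.0396  0.0286]
```

```bash
python3 -m crank '[[[0.245,0.712,0,0.363,0.04,0.172],[0.245,0.712,0,0.363,0.04,0.172],[0.245,0.712,0,0.363,0.04,0.172],[0.245,0.712,0,0.363,0.04,0.172],[0.245,0.712,-0.167,0.363,0.04,0.172],[0.245,0.712,-0.167,0.363,0.04,0.172],[0.245,0.712,-0.167,0.363,0.04,0.172],[0.245,0.712,-0.167,0.363,0.04,0.172],[0.245,0.712,-0.167,0.363,0.04,0.172],[0.245,0.712,-0.167,0.363,0.04,0.172],[0.245,0.712,-0.167,0.363,0.04,0.172],[0.245,0.712,-0.167,0.363,0.04,0.172],[0.245,0.712,-0.167,0.363,0.04,0.172],[0.245,0.712,-0.167,0.363,0.04,0.172],[0,0,0,0,0,0],[0,0,0,0,0,0],[0,0,0,0,0,0]]]';python3 p3.py|tail -4
```

```text
time: 13.23
ee_pos: [0.5429, 0.3159, 0.1723]
tcp_rot: [145.0, 0.0, -165.2]
wrist_force: [-1.3, 0.1, -2.3]
opening: 0.0206
grasp_force: 108.2
(0.105, 0.0025) pos [0.5425 0.3174 0.1719] shift/20mm [-0.02  0.07 -0.02] turn/.12 [ 0.01 -0.01  0.03] 0.0
(0.003, 0.0025) pos [0.5274 0.3738 0.0883] shift/20mm [-0.77  2.9  -4.2 ] turn/.12 [ 0.01 -0.01  0.03] 0.0
(0.0005, 0.0) pos [0.5276 0.3732 0.0848] shift/20mm [-0.76  2.87 -4.38] turn/.12 [ 0.01 -0.01  0.03] 0.0
n 1mm [-0.0106  0.0396  0.0286]
```

```bash
python3 -m crank '[[[-0.02,0.07,-0.02,0,0,0.03],[-0.058,0.218,-0.322,0,0,0],[-0.058,0.218,-0.322,0,0,0],[-0.058,0.218,-0.322,0,0,0],[-0.058,0.218,-0.322,0,0,0],[-0.058,0.218,-0.322,0,0,0],[-0.058,0.218,-0.322,0,0,0],[-0.058,0.218,-0.322,0,0,0],[-0.058,0.218,-0.322,0,0,0],[0,0,0,0,0,0]]]'; python3 -m crank '[[[-0.058,0.218,-0.322,0,0,0],[-0.058,0.218,-0.322,0,0,0],[-0.058,0.218,-0.322,0,0,0],[-0.058,0.218,-0.322,0,0,0],[0,0,0,0,0,0],[0,0,0,0,0,0]]]';python3 p3.py|tail -4
```

```text
time: 14.07
ee_pos: [0.5322, 0.3536, 0.1185]
tcp_rot: [145.0, -0.1, -164.9]
wrist_force: [-0.2, 0.0, -2.7]
opening: 0.0203
grasp_force: 108.2
time: 14.57
ee_pos: [0.5281, 0.3706, 0.094]
tcp_rot: [144.9, -0.0, -164.9]
wrist_force: [-0.4, -1.1, -2.4]
opening: 0.0206
grasp_force: 108.2
(0.105, 0.0025) pos [0.5425 0.3174 0.1719] shift/20mm [ 0.72 -2.66  3.9 ] turn/.12 [-0.   -0.02 -0.02] 0.0
(0.003, 0.0025) pos [0.5274 0.3738 0.0883] shift/20mm [-0.03  0.16 -0.29] turn/.12 [-0.   -0.02 -0.02] 0.0
(0.0005, 0.0) pos [0.5276 0.3732 0.0848] shift/20mm [-0.03  0.13 -0.46] turn/.12 [-0.   -0.02 -0.02] 0.0
n 1mm [-0.0106  0.0396  0.0286]
```

No contact so far; creep down to the floor.

```bash
python3 -m crank '[[[-0.015,0.08,-0.15,0,0,0],[-0.015,0.08,-0.15,0,0,0],[0,0,0,0,0,0]]]'; python3 -m crank '[[[0.005,-0.02,-0.08,0,0,0],[0.0,0,0,0,0,0]]]'; python3 -m crank '[[[0.005,-0.02,-0.08,0,0,0],[0,0,0,0,0,0],[0,0,0,0,0,0]]]'; python3 p3.py|tail -4
```

```text
time: 14.82
ee_pos: [0.5278, 0.3737, 0.0881]
tcp_rot: [144.9, 0.0, -164.9]
wrist_force: [-0.9, -0.3, -2.8]
opening: 0.0207
grasp_force: 108.2
time: 14.98
ee_pos: [0.528, 0.3731, 0.0868]
tcp_rot: [144.9, 0.0, -164.9]
wrist_force: [-0.2, 0.8, -3.0]
opening: 0.0204
grasp_force: 108.2
time: 15.23
ee_pos: [0.5282, 0.3728, 0.0854]
tcp_rot: [144.9, 0.0, -164.9]
wrist_force: [-0.3, 0.1, -2.8]
opening: 0.0208
grasp_force: 108.2
(0.105, 0.0025) pos [0.5425 0.3174 0.1719] shift/20mm [ 0.72 -2.77  4.33] turn/.12 [-0.01 -0.01 -0.01] 0.0
(0.003, 0.0025) pos [0.5274 0.3738 0.0883] shift/20mm [-0.04  0.05  0.15] turn/.12 [-0.01 -0.01 -0.01] 0.0
(0.0005, 0.0) pos [0.5276 0.3732 0.0848] shift/20mm [-0.03  0.02 -0.03] turn/.12 [-0.01 -0.01 -0.01] 0.0
n 1mm [-0.0106  0.0396  0.0286]
```

```bash
python3 -m crank '[[[-0.007,0.028,-0.041,0,0,0],[0,0,0,0,0,0],[0,0,0,0,0,0]]]';python3 -m crank '[[[-0.004,0.014,-0.02,0,0,0],[0,0,0,0,0,0],[0,0,0,0,0,0]]]'
```

```text
time: 15.48
ee_pos: [0.528, 0.3734, 0.0846]
tcp_rot: [144.9, 0.0, -164.9]
wrist_force: [-0.6, -0.4, -3.0]
opening: 0.0206
grasp_force: 108.3
time: 15.73
ee_pos: [0.528, 0.3735, 0.0846]
tcp_rot: [144.9, 0.1, -164.9]
wrist_force: [-2.5, -4.8, 2.8]
opening: 0.0208
grasp_force: 109.0
```

```bash
python3 -m crank '[[[0,0,0,0,0,0],[0,0,0,0,0,0],[0,0,0,0,0,0]]]' - 25; python3 -m crank '[[[0,0,0,0,0,0],[0,0,0,0,0,0],[0,0,0,0,0,0],[0,0,0,0,0,0],[0,0,0,0,0,0],[0,0,0,0,0,0],[0,0,0,0,0,0]]]' 0.7; python3 -m crank '[[[0.037,-0.139,0.205,0,0,0],[0.074,-0.277,0.41,0,0,0],[0.111,-0.416,0.615,0,0,0],[0.111,-0.416,0.615,0,0,0],[0.111,-0.416,0.615,0,0,0],[0.111,-0.416,0.615,0,0,0],[0.111,-0.416,0.615,0,0,0],[0,0,0,0,0,0],[0,0,0,0,0,0]]]'
python3 - <<'E' | tail -8
from h import *
from ov import W,box,P
from fit import S,U
o=bot.get_obs()
m=bot.camera_model("wrist"); a=bot.camera("wrist")
def orange(a,m):
    k=cv2.inRange(cv2.cvtColor(a,cv2.COLOR_RGB2HSV),(5,150,60),(18,255,255))
    n,l,st,c=cv2.connectedComponentsWithStats(k); i=1+st[1:,4].argmax(); return st[i]
def bb(m): q=proj(m,W(box,P)); return q.min(0).round(),np.ptp(q,axis=0).round()
print("wrist",orange(a,m),bb(m)); m0=m
m=bot.camera_model("scene"); a=bot.camera("scene"); cv2.imwrite("pics/s5.png",a[:,:,::-1])
k=a[150:200,200:260]; print("scene",orange(k,m)," before",orange(cv2.imread("pics/scene0.png")[150:200,200:260,::-1],m))
d=cv2.absdiff(a[:,:,::-1],cv2.imread("pics/scene0.png")).max(2); print("handle region diff",d[150:200,200:250].mean(), "bin wall diff",d[255:310,265:350].mean())
E
```

```text
time: 15.98
ee_pos: [0.528, 0.3735, 0.0846]
tcp_rot: [144.9, 0.1, -164.9]
wrist_force: [-2.3, -4.2, 1.7]
opening: 0.0206
grasp_force: 109.1
time: 16.57
ee_pos: [0.5279, 0.3737, 0.0842]
tcp_rot: [144.9, 0.0, -164.9]
wrist_force: [-0.6, -0.1, -0.0]
opening: 0.0597
grasp_force: 0.0
time: 17.32
ee_pos: [0.542, 0.3234, 0.159]
tcp_rot: [144.9, 0.2, -165.0]
wrist_force: [0.1, 0.1, 0.5]
opening: 0.0598
grasp_force: 0.0
nut [0.4375 0.0886 0.072 ]
nut [0.4386 0.0481 0.072 ]
nut [0.528  0.0505 0.072 ]
base [0.4677 0.3266 0.003 ]
base [0.6055 0.3643 0.003 ]
wrist [ 295  159   39  176 6186] (array([294., 157.]), array([ 40., 182.]))
scene [ 10   7  32  28 310]  before [ 10   7  32  28 307]
handle region diff 5.6404 bin wall diff 16.129839572192513
```

```bash
python3 -m crank '[[[-0.124,-0.6,0.7,-0.298,-0.034,-0.143],[-0.124,-0.776,0.6,-0.298,-0.034,-0.143],[-0.124,-0.776,0.565,-0.298,-0.034,-0.143],[-0.124,-0.776,0.565,-0.298,-0.034,-0.143],[-0.124,-0.776,0.565,-0.298,-0.034,-0.143],[-0.124,-0.776,0.565,-0.298,-0.034,-0.143],[-0.124,-0.776,0.565,-0.298,-0.034,-0.143],[-0.124,-0.776,0.565,-0.298,-0.034,-0.143],[-0.124,-0.776,0.565,-0.298,-0.034,-0.143],[-0.124,-0.776,0.565,-0.298,-0.034,-0.143],[-0.124,-0.776,0.565,-0.298,-0.034,-0.143],[-0.124,-0.776,0.565,-0.298,-0.034,-0.143],[-0.124,-0.776,0.565,-0.298,-0.034,-0.143],[-0.124,-0.776,0.565,-0.298,-0.034,-0.143],[-0.124,-0.776,0.565,-0.298,-0.034,-0.143],[-0.124,-0.776,0.565,-0.298,-0.034,-0.143],[-0.124,-0.776,0.565,-0.298,-0.034,-0.143],[0,0,0,0,0,0],[0,0,0,0,0,0]]]'
python3 - <<'E' | tail -60
from plan import *
m=bot.camera_model("wrist"); a=bot.camera("wrist"); cv2.imwrite("pics/w4.png",a[:,:,::-1])
print("--")
# rectify top view at z ~ .01 : bin floor and tray plate
def top(z,y0,y1,x0=-.075,x1=.075,s=1000):
    g=np.array([[x0,y0,z],[x1,y0,z],[x1,y1,z],[x0,y1,z]]); q=proj(m,W(g,T)).astype(np.float32)
    print("px",q.round().tolist()); w,h=int((x1-x0)*s),int((y1-y0)*s)
    return cv2.warpPerspective(a,cv2.getPerspectiveTransform(q,np.float32([[0,h],[w,h],[w,0],[0,0]])),(w,h))
for n,z,y0,y1 in(("bin",.01,-.19,-.085),("tray",.065,-.1,.093)):
    b=top(z,y0,y1); h=cv2.cvtColor(b,cv2.COLOR_RGB2HSV)
    k=((h[...,1]<90)&(h[...,2]>60)).astype(np.uint8)
    N_,l,st,c=cv2.connectedComponentsWithStats(k)
    print(n,[(c[i].round().tolist(),int(st[i,4]),st[i,2:4].tolist()) for i in range(1,N_) if st[i,4]>25])
    if n=="bin":
        for r in k[::5,::2]: print("".join(".#"[x] for x in r))
E
```

```text
time: 19.0
ee_pos: [0.4993, 0.0641, 0.3531]
tcp_rot: [179.8, 0.1, 177.9]
wrist_force: [-0.1, -0.5, 0.5]
opening: 0.0599
grasp_force: 0.0
w1 [347.73874286  56.31611429] [ 285   23  125   67 4375] [344.46776684  54.48324575]
scene0 [225.56418919 170.4527027 ] [210 157  32  28 296] [225.45173112 170.63321649]
bl [0.4089 0.2206 0.0815]
br [0.5555 0.2155 0.0815]
fl [0.4002 0.0179 0.0815]
open edge [0.4017 0.0129 0.062 ] [0.552  0.0118 0.062 ]
nut [0.4279 0.1381 0.072 ]
nut [0.5079 0.129  0.072 ]
nut [0.5138 0.0941 0.072 ]
nut [0.4375 0.0886 0.072 ]
nut [0.4386 0.0481 0.072 ]
nut [0.528  0.0505 0.072 ]
base [0.4677 0.3266 0.003 ]
base [0.6055 0.3643 0.003 ]
--
px [[202.0, 103.0], [213.0, 221.0], [291.0, 221.0], [289.0, 103.0]]
bin [([15.0, 21.0], 27, [27, 1]), ([137.0, 33.0], 301, [23, 23]), ([10.0, 40.0], 208, [13, 22]), ([54.0, 42.0], 225, [13, 21]), ([87.0, 47.0], 266, [20, 21]), ([115.0, 45.0], 284, [21, 20]), ([30.0, 53.0], 265, [21, 21])]
...........................................................................
.......................................................................
[... 824 characters left out ...]
................
...........................................................................
...........................................................................
...........................................................................
...........................................................................
...........................................................................
...........................................................................
...........................................................................
...........................................................................
px [[271.0, 101.0], [276.0, 234.0], [435.0, 234.0], [450.0, 101.0]]
tray []
```

```bash
python3 -c "
from workcell import bot
print(bot.job_done())"
```

```text
the job is handed in; nothing more can be done
None
```

All six nuts are in the yellow bin (counted in the wrist camera image, tray empty), the scraper is back in its rest leaning as found, and I handed the job in at about 19 s of the 54 s allowed; no verdict came back.

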